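Gauge the pad gap of a brake caliper

ROBOT

A 7-joint arm with a two-finger parallel gripper is mounted at the origin on the work surface. World frame = base frame: x ahead of the robot, y to its left, z up, the work surface at z = 0. Lengths are in m, angles in rad, forces in N, time in s.
With the tool pointing down it reaches from about 0.4 to 0.85 m from the base axis. Payload 10.4 kg.
Tool frame: the origin (TCP) lies midway between the tips of the shut fingers; the grasp point (between the pads) lies 19 mm behind it (arm.grasp_offset is the z of the grasp point in the tool frame, in m); z points along the fingers, y is the line along which they close (so a half turn about z gives the same grasp; the last joint's range is limited). The gripper opens to 87 mm and grips with 3 to 60 N. Pads are 19 mm wide; open, the fingers measure 117 mm over their backs; the gripper's body (75 mm by 190 mm) begins 51 mm behind the grasp point.
Start: joints at [-1.369, 0.332, -0.065, 1.46, 0.022, 1.35, -0.088], TCP at [0.139, 0.609, 0.223] pointing down, gripper open.
Joint ranges: [-2.6, 2.6], [-0.5, 2.12], [-1.47, 1.34], [0.16, 2.42], [-1.27, 4.41], [0.06, 2.06], [-2.6, 2.6]. Speed limits (rad/s): [2.22, 2.22, 2.79, 2.79, 3.14, 3.14, 3.14].

INTERFACE

Orientations are given as a unit quaternion [w, x, y, z].
In Python, from plant import arm, optics gives the robot as it stands.
- The arm moves only by the tool drive_tool, never from a script. Its argument "moves" is text: rows parted by semicolons, each of 4 numbers parted by spaces: the shift along the tool's x, y, z in m, then the turn about the tool's z in degrees. A call has 1 to 20 rows; each row is the pose to reach, as a shift and turn from the pose commanded when the call began, along the tool's axes at that moment; what a row does not reach only later rows make up. A row lasts 1/10 s, in which the tool goes at most 50 mm and 8.59 degrees, less where a joint would pass 70% of its speed; a pose out of reach is approached as far as the arm can. A call with a gripper value outside its range is refused whole. "hand" is the finger opening in m, from 0 to 0.087, set as the call begins (left out, the last holds). The fingers move at their own pace and stop on an object; "force" is the grip in N (left out, the last holds). Time passes only in rows, so rows that repeat a pose let the fingers close. It gives the time, the measured TCP pose, the force, the opening and the grip force at its end, in the units of the state.
- arm.sense(): the state, without advancing time (a new reading comes with each control period).
- optics.snapshot(name): name is "side" or "top" or "wrist"; returns a dict with "frame" (480x640x3 uint8, red, green, blue), "intrinsics" (3x3 intrinsics, pixels), "k1" (the pictures are not rectified: a ray, as slopes to the right and down, at radius r is drawn at 1 + k1 r^2 times it, then the intrinsics apply), "R" (3x3) and "t" (3): a world point X has camera coordinates R X + t; the wrist camera has in their place "T_tool_cam" (4x4, takes a point from camera to tool coordinates, whose origin is the TCP and whose axes are the flange's). Camera axes: x right, y down, z forward; pixel columns grow to the right and rows downward; lengths in m; the calibration is good to about 2 mm. A picture is of the moment at which its call begins: read the wrist's pose just before it. There is no depth.
- arm.sign_off(): hands the job in; it is judged then, once.
The state is a dict: "time_s": time; "joint_positions": joint angles; "joint_vel": joint speeds; "joint_efforts": joint torques, N m; "ee_pos": TCP position; "tcp_rot": TCP orientation; "ft_force": force on the tool from outside, world axes, zero at the start; "ft_torque": the same for the moment, N m; "opening": finger opening in m; "grip_force": force on a finger pad.
Only numpy, scipy, OpenCV 4.12 (cv2) and the standard library are available. Lean on these libraries where they do the work, as an engineer would, in place of code of your own. Each camera call takes 0.05 s, during which the arm holds its last target. There are 200 camera calls.

TASK

Blow the dust out of the brake caliper's gap: squeeze the trigger of the upside-down air gun beside it fully for a moment and let it spring back. Then take the thickness gauge out of its stand by the handle and slide its blade straight down into the gap between steel plate and brake pad until both drag on it snugly - neither loose nor rammed home, the tip still between the plates - and finish while holding it still at that depth. Leave the other things on the bench alone.

Things in the scene. Friction and masses are not known exactly. Their poses are not given: they have to be found in the camera images.
- fixture: Steel base plate 180 (x) x 350 (y) x 12 mm on the bench, carrying the caliper (above this origin) and, 180 mm from it towards -y, the air gun clamped upside down by its barrel, nozzle to the gap. Origin on the bench under the caliper; z up. Black fixed grip of the gun: 24 (x) x 28 (y) mm, stands up to 165 mm above the bench; trigger lever beside it at +y.
- gun_squeeze (a point): Where to squeeze the gun, 138 mm above the bench; axes as the fixture. Close the fingers from above along y: one on the fixed grip's face (19 mm from here in -y), one on the lever (18 mm wide in x, 8 thick, top at 156 mm). The lever's outer face is 31 mm from here in +y when free (34 at its top) and 19 mm when fully squeezed.
- trigger (a joint): Aluminium lever trigger of the air gun, hinged at its foot 72 mm above the bench: 0 rad free, 0.18 rad fully squeezed (stop); 0.14 is squeezed enough, below 0.03 is released. Sprung: at gun_squeeze about 3.5 N to start, 8 N for full travel.
- gap_mouth (a point): Mouth of the caliper's gap, 105 mm above the bench, mid-gap (to 1 mm) and mid-width; x across the gap (level), y along the 60 mm wide plates, z up. The gap narrows downward: 6 to 8 mm at the mouth, 0.4 to 1.6 mm at its lower end 60 mm below. Lips flare 45 degrees above the mouth to a funnel about 20 mm wide; nothing of the caliper is above 118 mm.
- caliper (a joint): The caliper floats level on guide pins along the fixture's x, -13 to +13 mm (value in m, 0 in the middle), moves at under 1 N and stays put, so it centres itself on the blade. gap_mouth moves with it.
- pad: Sprung brake pad, grey lining with a leaning face, +x side of the gap; origin on the bench, no aid to aim. The blade pushes it back in x 1 mm per 10 mm of depth: 2 N to start, then 6 N more per mm. Snug is 2.5 to 9 N on the pad. Sliding down, the upward drag felt is 0.8 to 1.3 times that: 4 to 6 N is right.
- back_plate: Vertical steel plate on the -x side of the gap; origin on the bench, no aid to aim. Its setting differs each time: the 3 mm blade begins to drag with its tip anywhere from 32 to 46 mm below the mouth, so feel for it.
- gauge_handle (a point): Centre of the gauge's black handle, a block 16 (x) x 30 (y) x 56 mm tall (z up). Below it hangs a steel blade 3 mm thick (x), 24 mm wide (y), 85 mm long; its tip is 113 mm below this point. About 90 g. At the start it rests on the stand's rim, blade down in the pocket; lift it 95 mm to clear.
- gauge_tip (a point): Middle of the blade's lower edge, 113 mm below the handle's centre; x through the 3 mm thickness, y along the 24 mm width, z up along the blade.
- gauge: The gauge, blade and handle in one; origin at the blade's tip, axes as gauge_tip.
- stand: Fixed stand of the gauge; origin under its centre on the bench. Dark steel foot 100 x 100 x 10 mm, aluminium pocket 22 (x) x 44 (y) mm outside, 6 x 27 mm inside, rim 100 mm above the bench. The handle's underside sits on the rim.
- tape: Roll of grey tape, 72 mm across, 19 mm high, lying flat; origin under its centre. Leave alone.
- screwdriver: Screwdriver lying on the bench. Leave alone.
- spare_pad: Spare brake pad, 70 x 100 x 16 mm, lying flat; origin under its centre. Leave alone.
Not all that is in view belongs to the job. There is more than one size of the gauge; the job needs the middle-sized.

How it is judged:
By the outcome, as a careful person would: the job done as asked, in the order asked, and still so for the second after the job is handed in, while the arm keeps its last pose, push and grip.
It also fails if it takes over 61 s, if anything falls off the work surface, if the arm or the gripper's body presses on something with over 40 N, if the wrist force passes 120 N, or if a joint passes its speed limit or range.

## Working session

There is one attempt and no reset: what is moved stays moved. The work goes in short steps, Python scripts to look and compute and a tool call to move; the robot and the scene stay as the last step left them, time stands still between calls to the robot, and variables do not carry over. Pictures are saved under pics/ and viewed, at most 10 in all, crops included, and the job is handed in when it is done.

Besides the shell and the picture viewer there is one more tool, called after "Request:" as name(argument=value, ...) on one line, values as JSON. drive_tool: Moves the arm, as the interface text tells. Its arguments: {"type":"object","properties":{"moves":{"type":"string"},"hand":{"type":"number"},"force":{"type":"number"}},"required":["moves"]}

```bash
mkdir -p pics; cat > h.py <<'E'
import numpy as np, cv2
from plant import arm, optics
def snap(n,f):
    s=arm.sense(); d=optics.snapshot(n); cv2.imwrite('pics/'+f+'.png',d['frame'][:,:,::-1].copy())
    if 'R' in d: R,t=np.array(d['R']),np.array(d['t'])
    else:
        T=np.array(d['T_tool_cam']); w,x,y,z=s['tcp_rot']
        from scipy.spatial.transform import Rotation as Q
        M=np.eye(4); M[:3,:3]=Q.from_quat([x,y,z,w]).as_matrix(); M[:3,3]=s['ee_pos']
        C=np.linalg.inv(M@T); R,t=C[:3,:3],C[:3,3]
    np.savez('pics/'+f+'.npz',K=d['intrinsics'],k1=d['k1'],R=R,t=t,im=d['frame'])
    return s
def ray(f,u,v):
    d=np.load('pics/'+f+'.npz'); K=d['K'];k=float(d['k1'])
    p=np.array([(u-K[0,2])/K[0,0],(v-K[1,2])/K[1,1]]); q=p.copy()
    for _ in range(30): q=p/(1+k*(q@q))
    r=d['R'].T@np.array([q[0],q[1],1]); return -d['R'].T@d['t'], r/np.linalg.norm(r)
def onz(f,u,v,z):
    o,r=ray(f,u,v); return (o+r*(z-o[2])/r[2]).round(4)
def tri(*obs):
    A=np.zeros((3,3));b=np.zeros(3)
    for f,u,v in obs:
        o,r=ray(f,u,v);P=np.eye(3)-np.outer(r,r);A+=P;b+=P@o
    return np.linalg.solve(A,b).round(4)
def proj(f,X):
    d=np.load('pics/'+f+'.npz');c=d['R']@np.array(X)+d['t'];q=c[:2]/c[2];q=q*(1+float(d['k1'])*(q@q))
    return (d['K'][:2,:2]@q+d['K'][:2,2]).round(1)
E
python3 - <<'E'
from h import *
for n in ('side','top','wrist'):
    s=snap(n,n+'0')
print(s)
a=[cv2.imread(f'pics/{n}0.png') for n in('side','top')]
for n in ('side','top'):
    d=np.load(f'pics/{n}0.npz');print(n,-d['R'].T@d['t'],d['R'].round(2).tolist())
E
```

```text
{'time_s': 0.1, 'joint_positions': array([-1.36859682,  0.33281908, -0.06472418,  1.46083076,  0.02161767,
        1.34990706, -0.08849078]), 'joint_vel': array([-3.93656494e-05, -2.65399853e-03,  2.11484678e-03, -2.63277729e-03,
       -7.46018662e-06, -7.09789154e-04,  7.77878025e-04]), 'joint_efforts': array([ 1.93487940e-03, -6.24538636e+01,  2.49485811e-02, -3.90719032e+01,
       -6.14179345e-02,  3.65773367e-02,  1.27380863e-04]), 'ee_pos': array([0.13923866, 0.60894575, 0.22183976]), 'tcp_rot': array([-3.83429631e-05,  1.12136077e-01,  9.93692658e-01, -6.32817373e-04]), 'ft_force': array([ 0.47230452, -0.13876166,  0.45985869]), 'ft_torque': array([0.02574791, 0.00577567, 0.01924187]), 'grip_force': 0.0, 'opening': 0.0868438252480547}
side [0.52865334 0.56945973 0.75790575] [[-1.0, -0.03, 0.01], [-0.03, 0.79, -0.61], [0.01, -0.61, -0.79]]
top [0.38931151 0.03532234 1.01597807] [[0.12, -0.99, 0.01], [-0.97, -0.12, -0.2], [0.2, 0.02, -0.98]]
```

View pics/top0.png

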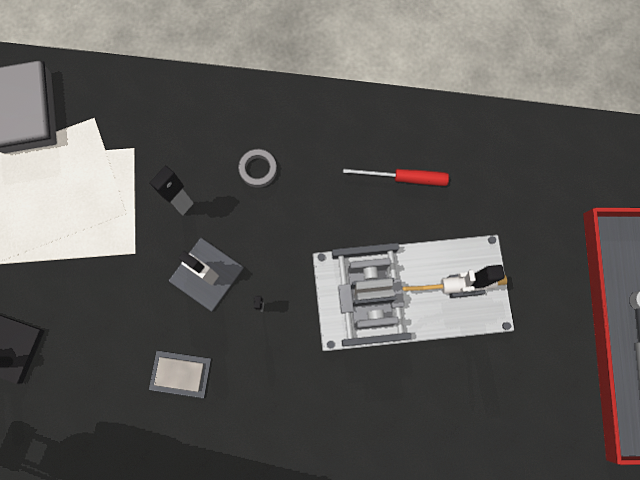

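View pics/side0.png

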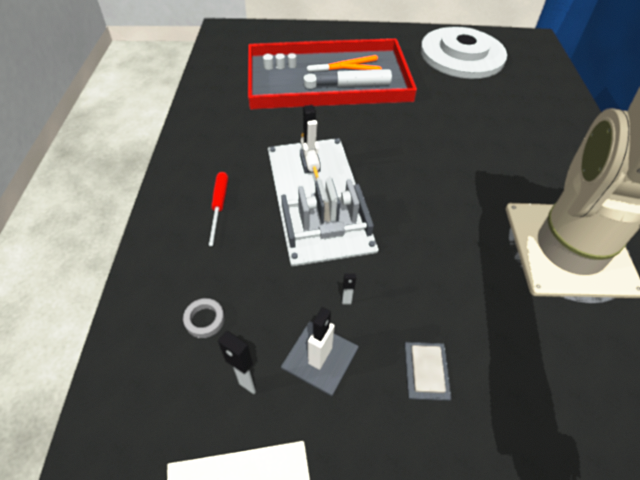

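Top view: fixture plate corners are at about (313,253), (498,235), (513,331), (323,350), with the caliper near (372,292) and the gun grip near (488,277). The stand foot is around (206,273) with the gauge handle at (195,265). A large loose gauge sits at (172,188) and a small one at (258,303). The side view agrees, with the handle at (322,322) and the gun at (310,130).

```bash
python3 - <<'E'
from h import *
c=[onz('top0',*p,0.012)for p in[(313,253),(498,235),(513,331),(323,350)]]
print('plate',c); m=np.mean(c,0); print(m, np.linalg.norm(c[0]-c[1]),np.linalg.norm(c[1]-c[2]))
f=[onz('top0',*p,0.01)for p in[(203,237),(243,270),(210,310),(169,275)]]
print('foot',f,np.mean(f,0),[np.linalg.norm(f[i]-f[i-1]).round(4) for i in range(4)])
a=cv2.imread('pics/top0.png')[220:340,150:310];b=cv2.imread('pics/top0.png')[225:355,300:520]
s=cv2.imread('pics/side0.png')[300:400,270:370]
r=lambda x,w,h:cv2.resize(x,(w,h),interpolation=cv2.INTER_CUBIC)
o=np.zeros((600,800,3),np.uint8);o[:260,:440]=r(b,440,260);o[:240,480:800]=r(a,320,240);o[270:570,:300]=r(s,300,300)
o[270:570,310:710]=r(cv2.imread('pics/wrist0.png'),400,300)
cv2.imwrite('pics/c1.png',o)
E
```

```text
plate [array([0.5865, 0.0627, 0.012 ]), array([ 0.6627, -0.2768,  0.012 ]), array([ 0.4878, -0.314 ,  0.012 ]), array([0.4132, 0.0233, 0.012 ])]
[ 0.53755 -0.1262   0.012  ] 0.34794638954873497 0.1788123317895049
foot [array([0.5921, 0.2701, 0.01  ]), array([0.5395, 0.1868, 0.01  ]), array([0.4594, 0.2355, 0.01  ]), array([0.5137, 0.3207, 0.01  ])] [0.526175 0.253275 0.01    ] [np.float64(0.0933), np.float64(0.0985), np.float64(0.0937), np.float64(0.101)]
```

View pics/c1.png

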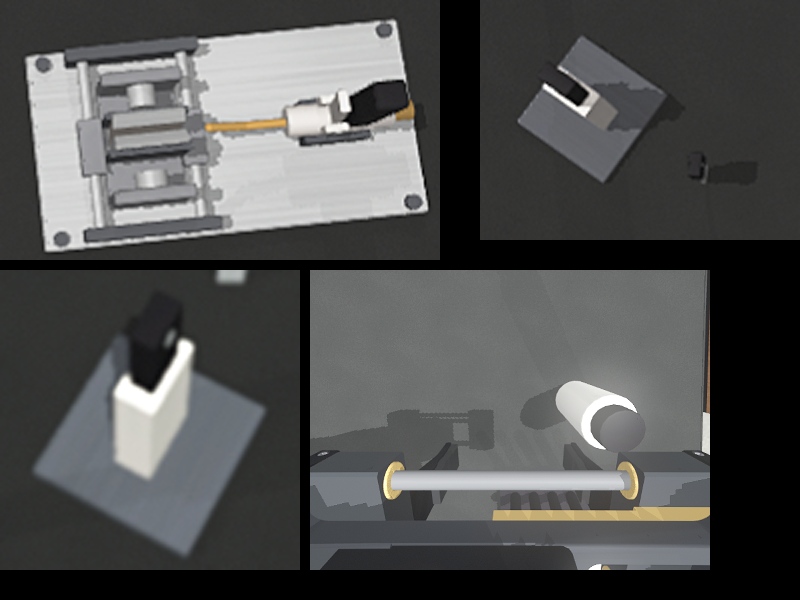

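The grip and lever stand out on the plate in the enlarged top view, and the stand's pocket is turned by about 30° relative to the plate. Next I work out what the wrist camera sees relative to the tool.

```bash
python3 - <<'E'
from h import *
d=np.load('pics/wrist0.npz');C=-d['R'].T@d['t'];s=np.array([0.13924,.60895,.22184])
ty=np.array([.2229,.975,0]);tx=np.array([-.975,.2229,0]);tz=np.array([0,0,-1])
T=np.array([tx,ty,tz])
print('cam in tool',T@(C-s),'axes in tool',(T@d['R'].T).round(2).tolist(),d['K'].tolist())
print(tri(('top0',495,273),('side0',308,109)),onz('top0',495,273,.165),onz('side0',308,109,.165))
print('handle',tri(('top0',190,263),('side0',322,316)))
E
```

```text
cam in tool [ 0.07860846  0.00048044 -0.16079701] axes in tool [[-0.0, -0.96, -0.28], [1.0, 0.0, -0.0], [0.0, -0.28, 0.96]] [[343.26269300538615, 0.0, 321.00819632237557], [0.0, 343.26269300538615, 239.87333044978064], [0.0, 0.0, 1.0]]
[ 0.5615 -0.2289  0.163 ] [ 0.5595 -0.2279  0.165 ] [ 0.563 -0.227  0.165]
handle [0.5214 0.2505 0.1512]
```

Request:
drive_tool(moves="-0.04 -0.02 -0.04 0; -0.08 -0.045 -0.07 0; -0.12 -0.07 -0.09 0; -0.16 -0.09 -0.108 0; -0.2 -0.115 -0.108 0; -0.24 -0.14 -0.108 0; -0.28 -0.165 -0.108 0; -0.32 -0.19 -0.108 0; -0.36 -0.21 -0.108 0; -0.4 -0.235 -0.108 0; -0.45 -0.265 -0.108 0; -0.45 -0.265 -0.108 0; -0.45 -0.265 -0.108 0")

```text
time_s: 1.45
ee_pos: [0.5199, 0.2488, 0.3301]
tcp_rot: [-0.0, 0.114, 0.993, -0.0]
ft_force: [-0.3, 0.5, -1.2]
opening: 0.0871
grip_force: 0.0
```

```bash
python3 - <<'E'
from h import *
s=snap('wrist','w1');print(s['ee_pos'],s['tcp_rot'],s['joint_positions'].round(2),abs(s['joint_vel']).max())
E
```

```text
[0.51991952 0.24879859 0.33011521] [-1.39160287e-04  1.14113771e-01  9.93467586e-01 -4.29364960e-04] [-0.78  0.19  0.31  1.43 -0.06  1.53  0.86] 0.05368639608827118
```

View pics/w1.png

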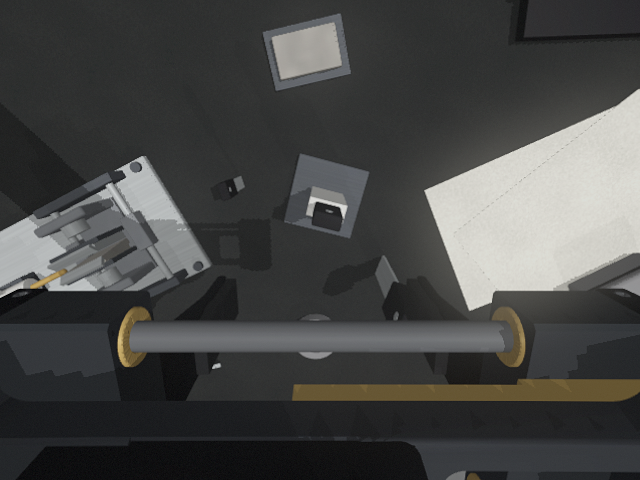

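The stand foot has corners (302,154), (369,173), (350,238), (285,221), and the black handle is at (327,215). I'll measure the foot and the handle more closely.

```bash
python3 - <<'E'
from h import *
f=[onz('w1',*p,0.01)for p in[(302,154),(369,173),(350,238),(285,221)]]
print('foot',np.mean(f,0))
for i in range(4):
    e=f[i]-f[i-1];print(np.linalg.norm(e).round(4),(np.degrees(np.arctan2(e[1],e[0]))%90).round(1))
im=cv2.imread('pics/w1.png');g=cv2.cvtColor(im,6)
roi=np.zeros_like(g);roi[175:240,300:352]=255
cv2.imwrite('pics/c2.png',cv2.resize(im[165:245,290:370],(560,560),interpolation=cv2.INTER_CUBIC))
m=((g<40)&(roi>0)).astype(np.uint8)
c=max(cv2.findContours(m,0,2)[0],key=cv2.contourArea);print(cv2.minAreaRect(c))
E
```

```text
foot [0.523325 0.256175 0.01    ]
0.097 61.3
0.0955 61.4
0.0965 62.5
0.0974 61.7
((326.4416198730469, 209.68275451660156), (16.671810150146484, 28.14258575439453), 85.91438293457031)
```

View pics/c2.png

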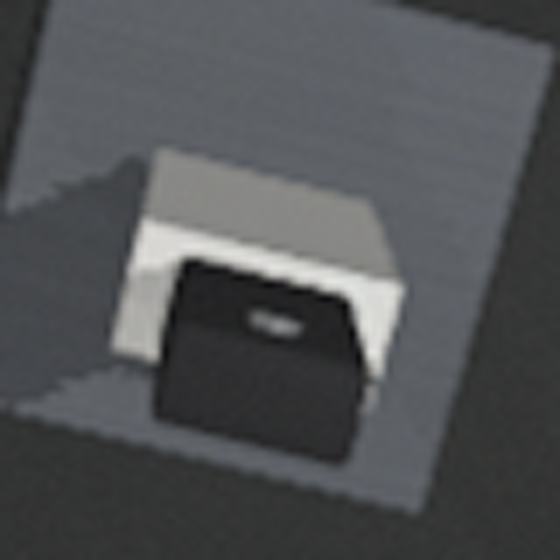

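The handle's top face has crop corners (165,328), (368,375), (345,465), (155,418).

```bash
python3 - <<'E'
from h import *
f=[onz('w1',290+a/7,165+b/7,0.156)for a,b in[(165,328),(368,375),(345,465),(155,418)]]
print(f,np.mean(f,0))
for i in range(4):
    e=f[i]-f[i-1];print(np.linalg.norm(e).round(4),(np.degrees(np.arctan2(e[1],e[0]))%90).round(1))
print(onz('w1',327,180,.0))
E
```

```text
[array([0.5102, 0.2438, 0.156 ]), array([0.5234, 0.2704, 0.156 ]), array([0.5356, 0.2644, 0.156 ]), array([0.5226, 0.2393, 0.156 ])] [0.52295  0.254475 0.156   ]
0.0132 70.1
0.0297 63.6
0.0136 63.8
0.0283 62.6
[0.5008 0.2622 0.    ]
```

Request:
drive_tool(moves="-0.015 -0.045 0 -5; -0.03 -0.09 0 -10; -0.045 -0.135 0 -15; -0.06 -0.18 0 -20; -0.075 -0.225 0 -25.6; -0.09 -0.27 0 -25.6; -0.105 -0.315 0 -25.6; -0.12 -0.36 0 -25.6; -0.133 -0.405 0 -25.6; -0.146 -0.4525 0 -25.6; -0.146 -0.4525 0 -25.6; -0.146 -0.4525 0 -25.6; -0.146 -0.4525 0 -25.6")

```text
time_s: 2.8
ee_pos: [0.5611, -0.2203, 0.3303]
tcp_rot: [0.0, -0.113, 0.994, 0.001]
ft_force: [0.5, 0.6, -0.2]
opening: 0.0868
grip_force: 0.0
```

```bash
python3 - <<'E'
from h import *
s=snap('wrist','w2');print(s['ee_pos'],s['tcp_rot'],s['joint_positions'].round(2),abs(s['joint_vel']).max())
im=cv2.imread('pics/w2.png')
cv2.imwrite('pics/c3.png',cv2.resize(im[60:360,120:520],(800,600),interpolation=cv2.INTER_CUBIC))
E
```

```text
[ 0.56113518 -0.22027744  0.33029079] [ 6.16749846e-05 -1.12550915e-01  9.93645698e-01  7.17781670e-04] [-0.19  0.28  0.62  1.37 -0.16  1.55  2.22] 0.009257445231955387
```

View pics/c3.png

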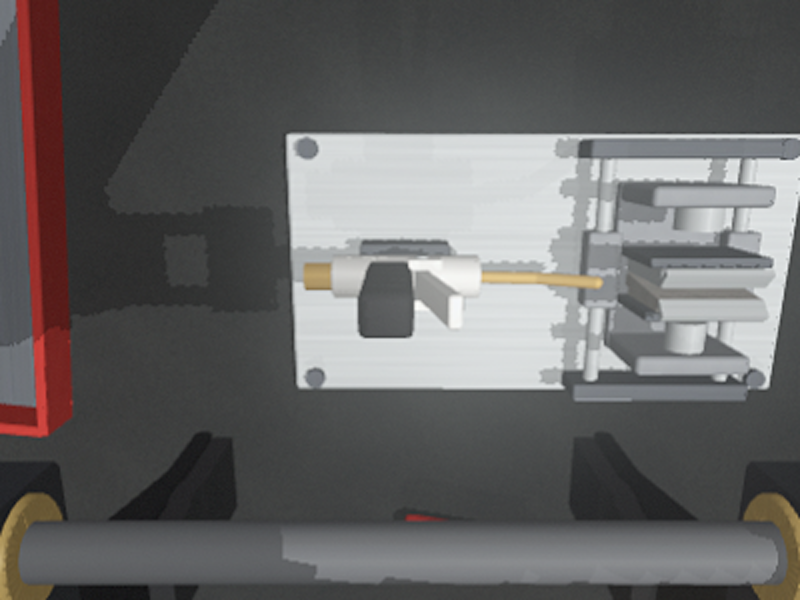

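The view shows the grip's top with its left edge at crop x=359, right edge 413 and bottom edge 336. The lever's outer top edge is at 462 and its bottom edge at 328. The caliper gap is around (690,285). The plate edges line up with the image, so the yaw is right.

```bash
python3 - <<'E'
from h import *
th=np.radians(12.9);X=np.array([np.cos(th),np.sin(th)]);Y=np.array([-X[1],X[0]])
s=np.array([.5611,-.2203])
P=lambda a,b,z:(lambda w:(w,'fx',np.dot(w-s,X).round(4),'fy',np.dot(w-s,Y).round(4)))(onz('w2',120+a/2,60+b/2,z)[:2])
print('grip L',P(359,318,.165),'\ngrip R',P(413,318,.165),'\nbot',P(386,336,.165))
print('lever out',P(462,310,.156),'\nlever bot',P(455,328,.156))
print('gap mid guess',P(650,283,.105),P(770,283,.105))
c=[P(a,b,.012)[0] for a,b in[(287,133),(297,388)]];print(np.degrees(np.arctan2(*(c[0]-c[1])[::-1])))
b=[P(a,b,.012) for a,b in [(306,148),(316,377),(793,148),(757,378)]];print(b)
E
```

```text
grip L (array([ 0.5629, -0.2405]), 'fx', np.float64(-0.0028), 'fy', np.float64(-0.0201)) 
grip R (array([ 0.557 , -0.2149]), 'fx', np.float64(-0.0028), 'fy', np.float64(0.0062)) 
bot (array([ 0.5688, -0.2257]), 'fx', np.float64(0.0063), 'fy', np.float64(-0.007))
lever out (array([ 0.5496, -0.1914]), 'fx', np.float64(-0.0048), 'fy', np.float64(0.0307)) 
lever bot (array([ 0.5593, -0.1925]), 'fx', np.float64(0.0045), 'fy', np.float64(0.0275))
gap mid guess (array([ 0.5205, -0.0842]), 'fx', np.float64(-0.0092), 'fy', np.float64(0.1417)) (array([ 0.5054, -0.0179]), 'fx', np.float64(-0.0091), 'fy', np.float64(0.2097))
-167.46770778197285
[(array([ 0.4939, -0.3002]), 'fx', np.float64(-0.0833), 'fy', np.float64(-0.0629)), (array([ 0.65  , -0.2634]), 'fx', np.float64(0.077), 'fy', np.float64(-0.0619)), (array([0.4217, 0.016 ]), 'fx', np.float64(-0.0831), 'fy', np.float64(0.2615)), (array([0.5787, 0.0519]), 'fx', np.float64(0.0779), 'fy', np.float64(0.2614))]
```

Request:
drive_tool(moves="0.004 -0.002 0.04 0; 0.004 -0.002 0.08 0; 0.004 -0.002 0.12 0; 0.004 -0.002 0.15 0; 0.004 -0.002 0.18 0; 0.004 -0.002 0.2 0; 0.004 -0.002 0.211 0; 0.004 -0.002 0.211 0; 0.004 -0.002 0.211 0")

```text
time_s: 3.75
ee_pos: [0.5576, -0.2253, 0.1205]
tcp_rot: [0.001, -0.111, 0.994, -0.0]
ft_force: [0.6, -1.0, 1.9]
opening: 0.0869
grip_force: 0.0
```

Request:
drive_tool(moves="0 0 0 0; 0 0 0 0; 0 0 0 0; 0 0 0 0; 0 0 0 0; 0 0 0 0; 0 0 0 0; 0 0 0 0; 0 0 0 0; 0 0 0 0; 0 0 0 0; 0 0 0 0", hand=0.03, force=25)

```text
time_s: 4.95
ee_pos: [0.5572, -0.2247, 0.1198]
tcp_rot: [0.0, -0.111, 0.994, 0.001]
ft_force: [-1.5, 5.2, 4.9]
opening: 0.0377
grip_force: 25.0
```

Opening is 37.7 mm, which matches full squeeze. I'll release, wait, and lift.

Request:
drive_tool(moves="0 0 0 0; 0 0 0 0; 0 0 0 0; 0 0 0 0; 0 0 0 0; 0 0 0 0; 0 0 0 0; 0 0 0 0; 0 0 -0.04 0; 0 0 -0.08 0; 0 0 -0.12 0; 0 0 -0.16 0; 0 0 -0.2 0; 0 0 -0.2 0; 0 0 -0.2 0", hand=0.087)

```text
time_s: 6.45
ee_pos: [0.5572, -0.2263, 0.3202]
tcp_rot: [0.001, -0.111, 0.994, -0.0]
ft_force: [-0.4, -0.3, -0.9]
opening: 0.0869
grip_force: 0.0
```

```bash
python3 - <<'E'
from h import *
s=snap('wrist','w3');print(s['time_s'],s['ee_pos'],s['tcp_rot'],s['joint_positions'].round(2))
b=cv2.resize(cv2.imread('pics/w3.png')[60:240,240:540],(800,480),interpolation=cv2.INTER_CUBIC)
cv2.imwrite('pics/c4.png',b)
E
```

```text
6.45 [ 0.55715564 -0.22634398  0.32021784] [ 8.55281979e-04 -1.10564425e-01  9.93868528e-01 -3.53200894e-04] [-0.19  0.27  0.63  1.4  -0.16  1.52  2.23]
```

View pics/c4.png

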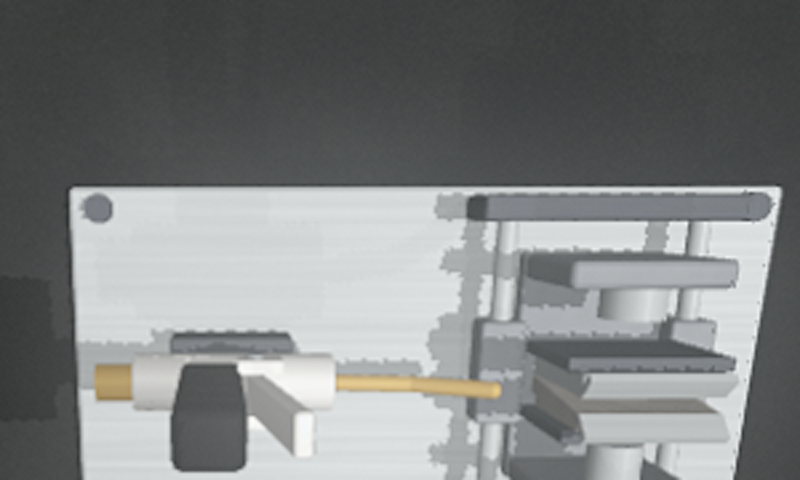

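Request:
drive_tool(moves="-0.004 0.03 0 8.2; -0.009 0.06 0 16.4; -0.013 0.09 0 24.6; -0.018 0.12 0 32.8; -0.023 0.15 0 41; -0.027 0.18 0 49.2; -0.032 0.21 0 57.4; -0.036 0.24 0 65.6; -0.041 0.27 0 73.8; -0.045 0.3 0 82; -0.05 0.33 0 90.2; -0.055 0.36 0 98.4; -0.059 0.39 0 106.6; -0.064 0.42 0 114.8; -0.068 0.45 0 123; -0.0725 0.477 0 130.7; -0.0725 0.477 0 130.7; -0.0725 0.477 0 130.7; -0.0725 0.477 0 130.7")

```text
time_s: 8.4
ee_pos: [0.5228, 0.2541, 0.3189]
tcp_rot: [0.0, 0.857, 0.515, -0.001]
ft_force: [0.5, -0.4, -0.2]
opening: 0.0866
grip_force: 0.0
```

```bash
python3 - <<'E'
from h import *
s=snap('wrist','w4');print(s['time_s'],s['ee_pos'],s['tcp_rot'],s['joint_positions'].round(2))
im=cv2.imread('pics/w4.png');cv2.imwrite('pics/c5.png',cv2.resize(im[120:320,220:440],(660,600),interpolation=cv2.INTER_CUBIC))
for z in(.1,.156): print([proj('w4',(.523+a*np.cos(np.radians(-28))-b*np.sin(np.radians(-28)),.2548+a*np.sin(np.radians(-28))+b*np.cos(np.radians(-28)),z))for a,b in[(-.008,-.015),(.008,-.015),(.008,.015),(-.008,.015)]])
E
```

```text
8.4 [0.5227524  0.25405096 0.31892739] [ 2.22543023e-04  8.57107761e-01  5.15136831e-01 -5.31281920e-04] [-0.93  0.21  0.48  1.44 -0.1   1.51 -0.94]
[array([314.4, 222.8]), array([328.5, 222.8]), array([328.7, 196.6]), array([314.3, 196.6])]
[array([313.3, 236.4]), array([329.7, 236.4]), array([329.9, 206.2]), array([313.1, 206.2])]
```

View pics/c5.png

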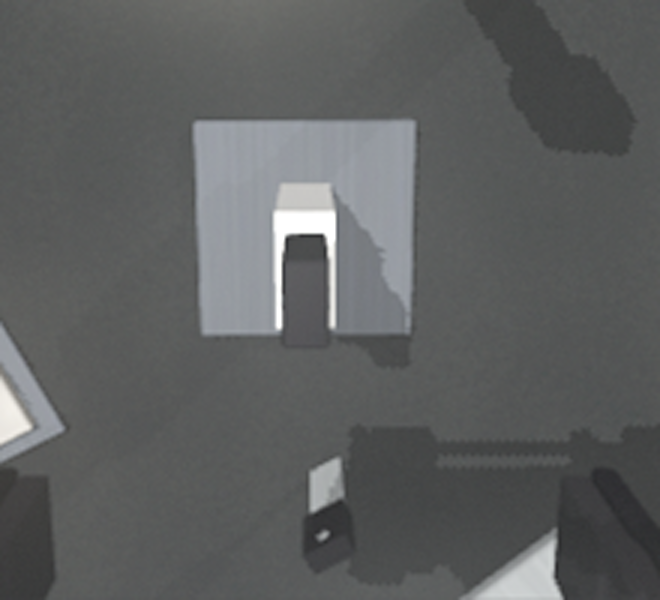

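The handle's top face spans pixels 314.7–330 by 207–235, within 1 px of the prediction, and the foot is square to the image. Descend and grip.

Request:
drive_tool(moves="0 0.001 0.04 0; 0 0.001 0.08 0; 0 0.001 0.12 0; 0 0.001 0.15 0; 0 0.001 0.18 0; 0 0.001 0.2 0; 0 0.001 0.208 0; 0 0.001 0.208 0; 0 0.001 0.208 0")

```text
time_s: 9.35
ee_pos: [0.5242, 0.2548, 0.1127]
tcp_rot: [-0.0, 0.857, 0.515, 0.001]
ft_force: [-0.7, -0.2, -0.1]
opening: 0.0872
grip_force: 0.0
```

Request:
drive_tool(moves="0 0 0 0; 0 0 0 0; 0 0 0 0; 0 0 0 0; 0 0 0 0; 0 0 0 0; 0 0 0 0; 0 0 0 0; 0 0 0 0; 0 0 0 0; 0 0 0 0; 0 0 0 0; 0 0 0 0; 0 0 0 0", hand=0.005, force=40)

```text
time_s: 10.75
ee_pos: [0.5235, 0.255, 0.1115]
tcp_rot: [-0.0, 0.857, 0.515, 0.0]
ft_force: [-0.4, 0.0, -0.1]
opening: 0.0159
grip_force: 40.0
```

Request:
drive_tool(moves="0 0 -0.02 0; 0 0 -0.05 0; 0 0 -0.08 0; 0 0 -0.11 0; 0 0 -0.14 0; 0 0 -0.15 0; -0.04 0.02 -0.15 -6; -0.08 0.04 -0.15 -12; -0.12 0.06 -0.15 -18; -0.16 0.08 -0.15 -24; -0.2 0.1 -0.15 -30; -0.24 0.12 -0.15 -36; -0.275 0.134 -0.15 -40.7; -0.275 0.134 -0.15 -40.7; -0.275 0.134 -0.15 -40.7; -0.275 0.134 -0.15 -40.7; -0.275 0.134 -0.15 -40.7")

```text
time_s: 12.45
ee_pos: [0.5129, -0.0494, 0.2611]
tcp_rot: [-0.0, 0.624, 0.782, -0.0]
ft_force: [0.2, 0.3, -1.4]
opening: 0.0156
grip_force: 40.0
```

```bash
python3 - <<'E'
from h import *
s=snap('wrist','w5');print(s['time_s'],s['ee_pos'],s['tcp_rot'],s['opening'],s['ft_force'])
im=cv2.imread('pics/w5.png');cv2.imwrite('pics/c6.png',cv2.resize(im[120:420,150:490],(680,600),interpolation=cv2.INTER_CUBIC))
E
```

```text
12.45 [ 0.51286464 -0.04937096  0.26114372] [-2.41834769e-04  6.23738040e-01  7.81633403e-01 -1.47476390e-04] 0.015586666472470433 [ 0.24210515  0.312862   -1.41771046]
```

View pics/c6.png

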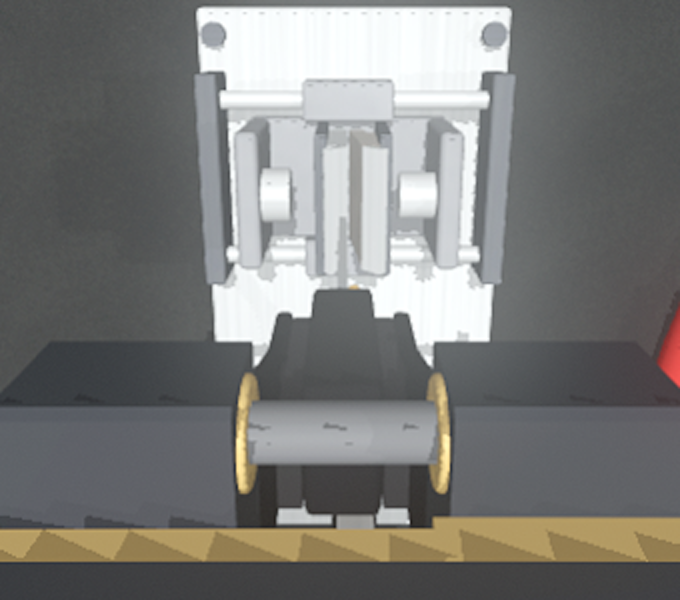

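The blade tip is near crop (343,218). The funnel runs from x≈323 to 388 at rows 135–272, and the gap's centre is around x≈355, slightly to the right of the blade.

```bash
python3 - <<'E'
from h import *
s=np.array([.51286,-.04937]);X=np.array([.975,.222]);Y=np.array([-.222,.975])
def P(a,b,z):
    w=onz('w5',150+a/2,120+b/2,z)[:2]-s;return np.round([w@X,w@Y],4)
for r in(135,200,272): print(r,[P(a,r,.114) for a in(323,350,362,388)])
print('tip',(proj('w5',(*s,.1646))-[150,120])*2)
im=cv2.imread('pics/w5.png')
for r in(140,160,180,200,220,240,260):
    v=120+r//2; print(r,im[v,300:355].mean(1).astype(int).tolist())
E
```

```text
135 [array([-0.0088,  0.0363]), array([0.0033, 0.0363]), array([0.0086, 0.0364]), array([0.0202, 0.0363])]
200 [array([-0.009 ,  0.0065]), array([0.0034, 0.0065]), array([0.0089, 0.0065]), array([0.0208, 0.0065])]
272 [array([-0.0093, -0.0286]), array([ 0.0035, -0.0285]), array([ 0.0091, -0.0286]), array([ 0.0214, -0.0285])]
tip [342.8 245.6]
140 [211, 211, 212, 211, 211, 213, 197, 170, 169, 169, 168, 170, 159, 162, 181, 184, 183, 184, 184, 183, 184, 183, 184, 182, 169, 156, 159, 157, 158, 167, 173, 173, 173, 173, 172, 173, 173, 175, 160, 132, 152, 172, 170, 168, 169, 170, 195, 213, 211, 210, 210, 211, 211, 211, 211]
160 [212, 211, 211, 212, 212, 214, 196, 165, 164, 164, 161, 192, 220, 225, 225, 224, 225, 226, 225, 222, 221, 224, 224, 223, 197, 153, 154, 156, 155, 154, 163, 204, 225, 223, 221, 221, 223, 225, 225, 224, 224, 226, 227, 210, 174, 160, 190, 212, 211, 211, 210, 210, 210, 210, 210]
180 [207, 207, 207, 207, 208, 210, 199, 172, 161, 163, 160, 178, 211, 225, 224, 224, 225, 225, 225, 223, 221, 224, 225, 219, 190, 152, 152, 153, 154, 154, 163, 204, 225, 223, 221, 220, 223, 224, 
[... 504 characters left out ...]
 154, 153, 151, 173, 210, 225, 223, 221, 221, 224, 224, 224, 223, 223, 225, 220, 194, 163, 165, 170, 171, 170, 170, 170, 170, 170, 169, 169]
240 [251, 248, 217, 180, 184, 186, 187, 173, 157, 162, 160, 163, 203, 224, 222, 223, 225, 226, 215, 190, 179, 180, 179, 197, 201, 172, 152, 153, 151, 152, 176, 211, 225, 224, 220, 221, 224, 224, 224, 223, 223, 225, 213, 183, 161, 224, 254, 245, 236, 237, 238, 237, 244, 253, 253]
260 [204, 206, 194, 192, 205, 208, 210, 191, 161, 160, 158, 166, 204, 224, 222, 223, 225, 226, 213, 186, 179, 180, 179, 195, 211, 212, 196, 173, 173, 160, 182, 216, 225, 223, 220, 222, 224, 225, 224, 223, 223, 225, 209, 176, 161, 193, 214, 212, 211, 211, 212, 212, 212, 213, 212]
```

Request:
drive_tool(moves="0.002 0.003 0.01 0; 0.002 0.006 0.02 0; 0.002 0.006 0.04 0; 0.002 0.006 0.045 0; 0.002 0.006 0.045 0; 0.002 0.006 0.045 0")

```text
time_s: 13.1
ee_pos: [0.5184, -0.0475, 0.2169]
tcp_rot: [0.0, 0.624, 0.781, 0.0]
ft_force: [0.0, 0.0, -0.1]
opening: 0.0157
grip_force: 40.0
```

Request:
drive_tool(moves="0 0 0.005 0; 0 0 0.01 0; 0 0 0.015 0; 0 0 0.02 0; 0 0 0.02 0; 0 0 0.02 0")

```text
time_s: 13.7
ee_pos: [0.5182, -0.0475, 0.1964]
tcp_rot: [-0.0, 0.624, 0.781, -0.0]
ft_force: [0.1, 0.6, -0.5]
opening: 0.0158
grip_force: 40.0
```

Request:
drive_tool(moves="0 0 0.003 0; 0 0 0.006 0; 0 0 0.009 0; 0 0 0.012 0; 0 0 0.012 0; 0 0 0.012 0")

```text
time_s: 14.3
ee_pos: [0.5182, -0.0475, 0.1845]
tcp_rot: [-0.0, 0.624, 0.781, -0.0]
ft_force: [0.6, 0.5, -0.7]
opening: 0.0158
grip_force: 40.0
```

Request:
drive_tool(moves="0 0 0.002 0; 0 0 0.004 0; 0 0 0.006 0; 0 0 0.008 0; 0 0 0.01 0; 0 0 0.012 0")

```text
time_s: 14.9
ee_pos: [0.5181, -0.0475, 0.1723]
tcp_rot: [-0.0, 0.624, 0.781, -0.0]
ft_force: [-0.8, 0.0, -1.4]
opening: 0.0158
grip_force: 40.0
```

Request:
drive_tool(moves="0 0 0.0005 0; 0 0 0.001 0; 0 0 0.0015 0; 0 0 0.002 0")

```text
time_s: 15.3
ee_pos: [0.5183, -0.0475, 0.1705]
tcp_rot: [0.0, 0.624, 0.781, 0.0]
ft_force: [0.2, 0.4, 0.6]
opening: 0.0155
grip_force: 40.0
```

Request:
drive_tool(moves="0 0 0.0005 0; 0 0 0.001 0; 0 0 0.0015 0; 0 0 0.002 0")

```text
time_s: 15.7
ee_pos: [0.5183, -0.0475, 0.1685]
tcp_rot: [0.0, 0.624, 0.781, 0.0]
ft_force: [0.6, 0.2, -0.7]
opening: 0.0154
grip_force: 40.0
```

Request:
drive_tool(moves="0 0 0.0005 0; 0 0 0.001 0; 0 0 0.0015 0; 0 0 0.002 0")

```text
time_s: 16.1
ee_pos: [0.5182, -0.0475, 0.1664]
tcp_rot: [-0.0, 0.624, 0.781, 0.0]
ft_force: [-0.1, 1.1, -0.2]
opening: 0.0153
grip_force: 40.0
```

Request:
drive_tool(moves="0 0 0.0005 0; 0 0 0.001 0; 0 0 0.0015 0; 0 0 0.002 0")

```text
time_s: 16.5
ee_pos: [0.5182, -0.0475, 0.1645]
tcp_rot: [-0.0, 0.624, 0.781, 0.0]
ft_force: [-0.2, -0.5, -0.6]
opening: 0.0156
grip_force: 40.0
```

Request:
drive_tool(moves="0 0 0.0005 0; 0 0 0.001 0; 0 0 0.0015 0; 0 0 0.002 0")

```text
time_s: 16.9
ee_pos: [0.5182, -0.0475, 0.1625]
tcp_rot: [-0.0, 0.624, 0.781, 0.0]
ft_force: [-0.3, 0.1, -0.2]
opening: 0.0157
grip_force: 40.0
```

Request:
drive_tool(moves="0 0 0.0005 0; 0 0 0.001 0; 0 0 0.0015 0; 0 0 0.002 0")

```text
time_s: 17.3
ee_pos: [0.5183, -0.0475, 0.1605]
tcp_rot: [0.0, 0.624, 0.781, 0.0]
ft_force: [0.3, 0.0, -0.3]
opening: 0.0158
grip_force: 40.0
```

Request:
drive_tool(moves="0 0 0.0005 0; 0 0 0.001 0; 0 0 0.0015 0")

```text
time_s: 17.6
ee_pos: [0.5184, -0.0475, 0.1591]
tcp_rot: [0.0, 0.624, 0.781, 0.0]
ft_force: [-0.2, -0.0, 3.2]
opening: 0.0155
grip_force: 40.0
```

Request:
drive_tool(moves="0 0 0.0005 0; 0 0 0.001 0; 0 0 0.0015 0")

```text
time_s: 17.9
ee_pos: [0.5184, -0.0475, 0.1576]
tcp_rot: [0.0, 0.624, 0.781, 0.0]
ft_force: [0.4, 0.5, 3.0]
opening: 0.0157
grip_force: 40.0
```

Request:
drive_tool(moves="0 0 0.0005 0; 0 0 0.001 0")

```text
time_s: 18.1
ee_pos: [0.5184, -0.0475, 0.1566]
tcp_rot: [0.0, 0.624, 0.781, 0.0]
ft_force: [-0.7, -0.6, 3.1]
opening: 0.0156
grip_force: 40.0
```

Request:
drive_tool(moves="0 0 0.0005 0; 0 0 0.001 0")

```text
time_s: 18.3
ee_pos: [0.5184, -0.0475, 0.1556]
tcp_rot: [0.0, 0.624, 0.781, 0.0]
ft_force: [-1.1, -0.2, 4.3]
opening: 0.0155
grip_force: 40.0
```

Request:
drive_tool(moves="0 0 0.0005 0; 0 0 0.001 0; 0 0 0.001 0; 0 0 0.001 0; 0 0 0.001 0; 0 0 0.001 0")

```text
time_s: 18.9
ee_pos: [0.5183, -0.0475, 0.1545]
tcp_rot: [0.0, 0.624, 0.781, 0.0]
ft_force: [0.8, 0.3, 3.4]
opening: 0.0156
grip_force: 40.0
```

```bash
python3 - <<'E'
from h import *
s=snap('side','s9');snap('top','t9');print(s['ft_force'],arm.sense()['ft_force'],s['opening'])
a=cv2.imread('pics/s9.png');b=cv2.imread('pics/t9.png')
cv2.imwrite('pics/c9.png',np.hstack([cv2.resize(a[80:280,220:420],(400,400)),cv2.resize(b[200:400,290:490],(400,400))]))
E
```

```text
[0.84666617 0.29299591 3.43039401] [ 0.9551677  -0.39163344  4.48903577] 0.015603789793794332
```

View pics/c9.png

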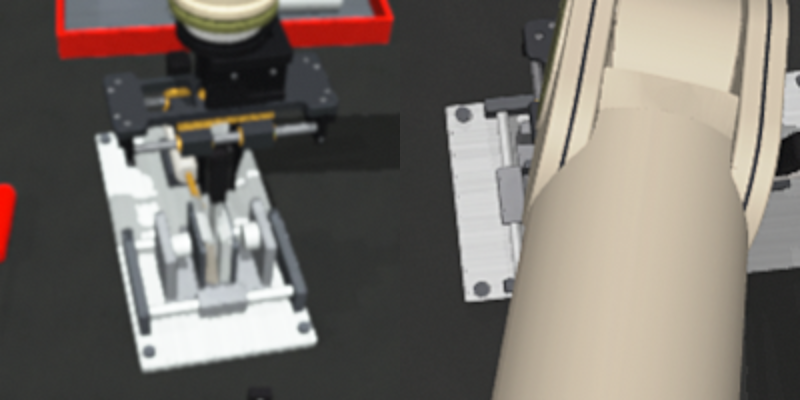

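The side view shows the blade edge going down between the two plates at about (215,215), and the gun is clear of the gripper. The drag is about 4–5 N and steady, so I'm handing in.

```bash
python3 -c "
from plant import arm
print(arm.sign_off())"
```

```text
the job is handed in; nothing more can be done
None
```

The job is handed in at about 19 s: the air-gun trigger was fully squeezed and released, then the middle-sized gauge went about 47 mm into the caliper gap and is held there with about 4–5 N of drag.

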